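# Press a vial stopper home with the ratchet clamp

### The job

Close the bench clamp by its red thumb pad, gently (never more than 25 N), until its jaw has pressed the black stopper fully home in the amber vial and the ratchet has caught, then take your hand off so the clamp holds shut by itself for a second. Then press the pad down, sideways out of the ratchet teeth, and let the clamp spring fully open. Touch neither vial nor stopper by hand, and leave the bottles and the flask standing where they are.

Things in the scene. Friction and masses are not known exactly. Their poses are not given: they have to be found in the camera images.
- clamp_base: Scissor-type ratchet clamp, fixed, lying flat: grey base plate 115x165x10 mm, pivot post, fixed steel handle ending in a finger ring (outer radius 20, centre (-104, -60) mm, top 70 mm high), cradle with amber vial, end bracket. Origin on the bench below the pivot, z up. From the pivot the handles point to -x, the jaw to +x.
- clamp_pivot (a point): Vertical pivot axis of the moving half, 66 mm above the bench. The moving half is the jaw (round nose 50 mm from the pivot) and opposite it the handle: a bar 9 mm wide, 8 mm high, ending in the red thumb pad.
- thumb_pad (a point): Centre of the top face of the red thumb pad: disc with upright axis, 34 mm dia, 10 mm thick (slippery polished rim, red ribbed top 30 mm dia), 120 mm from the pivot, top 71 mm above the bench at rest; only air below it. Pushed horizontally round the pivot towards the fixed ring it closes the clamp (counter-clockwise from above); pressed down it frees the ratchet.
- ratchet (a point): Middle of the fixed toothed ratchet bar, 70 mm from the pivot, between the handles; the bar is 40 mm long along its arc, 11 mm wide, top 80 mm above the bench. Its teeth point down; the pawl on the moving handle meets them from below. Passing a tooth adds 2 to 5 N at the pad.
- vial_seat (a point): Nominal centre of the vial's mouth, 66 mm above the bench, on the fixed base. Amber vial 23 mm dia, 54 mm long, lying along the base's y, mouth and stopper towards -y. The true vial sits up to 6 mm off this point along y (its stop screw); this is not measured and must be felt. The rubber buffer behind it gives 1 mm per 20 N.
- clamp_arm (a joint): Angle of the moving half, rad: 0 = open, grows as it closes, stop at 0.50. A spring opens it (3.5 to 6 N at the pad). Teeth catch near 0.135, 0.19, 0.25, 0.31, 0.37; let go, it falls back to the last tooth passed and stays. The stopper resists with 5 N at the pad; once it is home (0.18 to 0.45) only the buffer yields and the force climbs by 3 to 4 N per mm at the pad.
- clamp_lever (a joint): Bend of the moving handle down out of the clamp's plane, rad: 0 = at rest, 0.01 = 0.95 mm at the pad. Teeth are clear from 0.045 (4.5 mm, 2 to 3 N at the pad); stop at 0.09 (8.5 mm). Let go it springs up and meshes again unless the handle has turned open past the teeth. A hard-pressed finger can hold it by friction: let it move or carry it outward, then lift.
- stopper (a joint): How far the black rubber stopper (flange 19 mm dia, 6 mm thick) still stands out of the vial, m: 0 = fully home, flange on the rim; starts at 0.0045 to 0.007. It stays where it has been pressed.
- wash_bottle: white plastic wash bottle with red cap and bent spout, 64x104x201 mm; bystander, origin at the centre of its foot
- white_bottle_a: small white bottle with black cap, 37x37x81 mm; bystander, origin at the centre of its foot
- white_bottle_b: white bottle with black cap, 42x42x93 mm; bystander, origin at the centre of its foot
- flask: round glass flask with long neck and teal stopper, 49x49x150 mm; bystander, origin at the centre of its foot

How it is judged:
On the way, in this order (a step that is already met when the one before it is completed fails the run):
1. the stopper is home and the clamp, untouched, is held shut by its ratchet (value of joint stopper below 0.0009 m and value of joint clamp_arm above 0.1 rad and contact force between each of the fingers, the arm and clamp_arm below 0.05 N), for 0.5 s.
2. the ratchet is freed and the clamp has sprung open (value of joint clamp_arm below 0.04 rad), for 0.2 s.
At the end, for the whole second after the job is handed in: The stopper stands out of the vial by less than 0.9 mm, the clamp is open (clamp_arm below 0.04 rad) with its handle sprung back up, and the robot does not touch the clamp (value of joint stopper below 0.0009 m and value of joint clamp_arm below 0.04 rad and contact force between each of the fingers, the arm and clamp_arm below 0.05 N and value of joint clamp_lever below 0.02 rad).
It fails at once if the moving half of the clamp is pushed with more than 25 N (contact force between any of the fingers, the arm and clamp_arm above 25 N).
It fails at once if the stopper or vial is touched by the robot (contact force between any of the fingers, the arm and vial above 1 N).
It fails at once if a bottle or the flask is shifted by more than 20 mm or tipped (distance of any of wash_bottle, white_bottle_a, white_bottle_b, flask from where it was at the start of the episode above 0.02 m or angle between any of wash_bottle, white_bottle_a, white_bottle_b, flask's own z axis and vertical above 0.3 rad).
It also fails if it takes over 67 s, if anything falls off the work surface, if the arm or the gripper's body presses on something with over 40 N, if the wrist force passes 120 N, or if a joint passes its speed limit or range.

### The arm

A 6-joint arm with a two-finger parallel gripper is mounted at the origin on a cart in front of the work surface, level with it; the furniture and walls round the work are solid. World frame = base frame: x ahead of the robot, y to its left, z up, the work surface at z = 0. Lengths are in m, angles in rad, forces in N, time in s.
With the tool pointing down it reaches from about 0.375 to 0.9 m from the base axis. Payload 3.1 kg.
Tool frame: the origin (TCP) lies between the finger pads; the fingertips stand 25 mm ahead of it and the grasp point (between the pads) lies 6 mm ahead of it; x points along the fingers, y is the direction in which the jaws open and shut, and the axes are right-handed (so a half turn about x gives the same grasp; the last joint's range is limited). The gripper opens to 85 mm and grips with 20 to 120 N. Pads are 22 mm wide; open, the fingers measure 114 mm over their backs; the gripper's body (76 mm by 85 mm) begins 54 mm behind the grasp point. The pads swing forward as they close: fully open they stand 13 mm farther back than shut.
Start: joints at [-1.526, 0.527, 1.433, -0, 1.181, -0.178], TCP at [0.138, -0.61, 0.256] pointing down, gripper open.
Joint ranges: [-3.08, 3.08], [-0.75, 2.2], [0.22, 2.44], [-1.43, 4.57], [0, 2.65], [-2.85, 2.85]. Speed limits (rad/s): [2.79, 2.79, 3.14, 3.14, 3.14, 3.14].

### API

Orientations are given as a unit quaternion [x, y, z, w].
In Python, from station import manip, viewer, workorder gives the robot as it stands.
- The arm moves only by the shell command python3 -m crank 'ROWS' [FORCE]. ROWS is JSON, one flat list of numbers, 5 for each row, row after row: the opening, from 0 (shut) to 1 (fully open), then the shift along the world's x, y, z in mm, then the turn about the world's z in rad. A call has 1 to 10 rows; each row is the pose to reach, as a shift and turn from the pose commanded when the call began; what a row does not reach only later rows make up. A row lasts 1/8 s, in which the tool goes at most 62.5 mm and 10.7 degrees, less where a joint would pass 70% of its speed; a pose out of reach is approached as far as the arm can. A call with a gripper value outside its range is refused whole. The fingers move at their own pace and stop on an object; FORCE is the grip in N (left out, the last holds). Time passes only in rows, so rows that repeat a pose let the fingers close. It gives the time, the measured TCP pose, the force and the opening at its end, in the units of the state.
- manip.sense(): the state, without advancing time (a new reading comes with each control period).
- viewer.snapshot(name): name is "scene" or "top" or "wrist"; returns a dict with "img" (420x560x3 uint8, red, green, blue), "range_z" (420x560 float32, m along the optical axis (not along the pixel's ray), 0 where there is no reading), "fx", "fy", "cx", "cy" (pixels), "origin" and "attitude" of the camera in the world. Camera axes: x right, y down, z forward; pixel columns grow to the right and rows downward; lengths in m; the calibration is good to about 2 mm. A picture is of the moment at which its call begins.
- workorder.sign_off(): hands the job in, once; it reports no verdict.
The state is a dict: "t": time; "q": joint angles; "qd": joint speeds; "tau": joint torques, N m; "tcp_pos": TCP position; "tool_rot": TCP orientation; "force": force on the tool from outside, world axes, zero at the start; "ft_torque": the same for the moment, N m; "finger_gap": opening from 0.0 (shut) to 1.0 (fully open).
Only numpy, scipy, OpenCV 4.12 (cv2) and the standard library are available. Lean on these libraries where they do the work, as an engineer would, in place of code of your own. Each camera call takes 0.05 s, during which the arm holds its last target.

## Working session

There is one attempt and no reset: what is moved stays moved. The work goes in short steps, Python scripts to look and compute and a shell command to move; the robot and the scene stay as the last step left them, time stands still between calls to the robot, and variables do not carry over. Pictures are saved under pics/ and viewed, and the job is handed in when it is done.

```bash
ls; mkdir -p pics
cat > h.py <<'E'
import numpy as np, cv2
from station import manip, viewer, workorder
def snap(cam,name):
    s=viewer.snapshot(cam); cv2.imwrite(f'pics/{name}.png',s['img'][:,:,::-1]); np.savez(f'pics/{name}.npz',**{k:v for k,v in s.items()}); return s
def R(s):
    a=np.array(s['attitude'],float)
    if a.shape==(3,3): return a
    from scipy.spatial.transform import Rotation as Ro
    return Ro.from_quat(a).as_matrix()
def ray(s,u,v):
    d=R(s)@np.array([(u-s['cx'])/s['fx'],(v-s['cy'])/s['fy'],1.]); return np.array(s['origin'],float),d
def plane(s,u,v,z):
    o,d=ray(s,u,v); return o+d*(z-o[2])/d[2]
def depth(s,u,v):
    o,d=ray(s,u,v); return o+d*s['range_z'][int(round(v)),int(round(u))]
E
python3 - <<'E'
from h import *
for c in ['scene','top','wrist']:
    s=snap(c,c+'0'); print(c,s['origin'],s['attitude'],s['fx'],s['cx'],s['cy'])
print(manip.sense())
E
```

```text
pics
scene [0.09625573 0.89635613 0.57093562] [-0.22259985  0.81178571 -0.52353486  0.13177449] 453.98065544348464 282.5616720005533 204.71560718817256
top [ 0.47016425 -0.02162537  1.33098056] [ 0.71410273 -0.69693522  0.04409113 -0.0489342 ] 455.5228323159482 282.65114481514956 210.26773983522162
wrist [ 0.20652337 -0.59359093  0.37208291] [ 0.77397158 -0.61773128 -0.08751907  0.10824265] 339.028974862878 283.7395712562951 212.43172946620857
{'t': 0.15, 'q': array([-1.52648844e+00,  5.28259573e-01,  1.43361670e+00,  1.62484129e-05,
        1.18141438e+00, -1.78478207e-01]), 'qd': array([-0.00075827, -0.00283418, -0.00338608, -0.00104092, -0.00098348,
        0.00061431]), 'tau': array([ 7.71141258e-04, -4.42743802e+01, -1.78275561e+01, -2.94165866e-04,
        5.58948741e-03,  3.44288182e-06]), 'tcp_pos': array([ 0.13811526, -0.60902136,  0.25555135]), 'tool_rot': array([ 0.70276981,  0.07920041, -0.70267873,  0.07800316]), 'force': array([0.38002602, 0.18268752, 0.34384833]), 'ft_torque': array([-0.00277821,  0.02277804, -0.01207984]), 'finger_gap': 1.0026804388972392}
```

View pics/scene0.png

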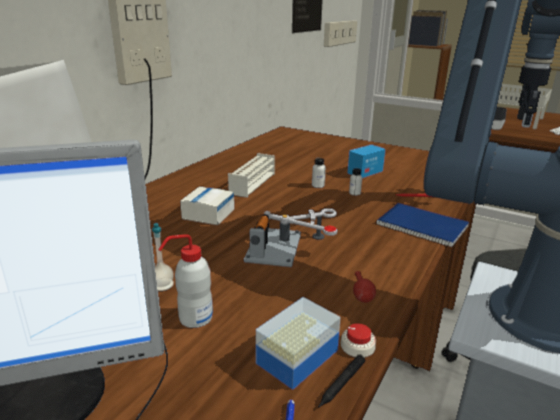

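View pics/top0.png

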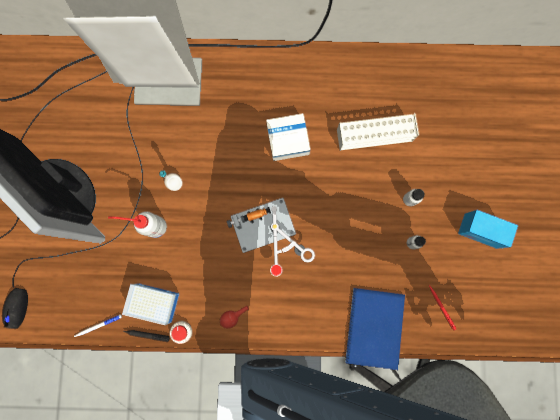

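View pics/wrist0.png

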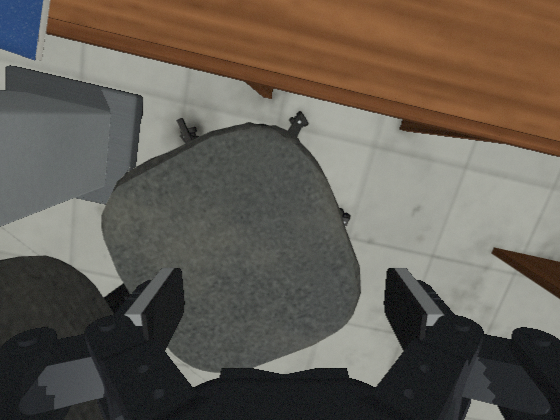

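The top view shows the red pad at about (276,270), the pivot at (275,228), the finger ring at (308,255) and the vial at (258,214). In the scene view the pad is at about (330,230).

Run:
```python
from h import *
T=dict(np.load('pics/top0.npz'));S=dict(np.load('pics/scene0.npz'))
def redblob(s,box):
    hsv=cv2.cvtColor(s['img'],cv2.COLOR_RGB2HSV)
    m=(((hsv[...,0]<6)|(hsv[...,0]>172))&(hsv[...,1]>140)&(hsv[...,2]>110)).astype(np.uint8)
    u0,v0,u1,v1=box; k=np.zeros_like(m);k[v0:v1,u0:u1]=m[v0:v1,u0:u1]
    n,l,st,c=cv2.connectedComponentsWithStats(k); i=1+np.argmax(st[1:,4]); return c[i],st[i]
a=redblob(T,(255,255,300,285));b=redblob(S,(310,215,350,245));print(a,b)
o1,d1=ray(T,*a[0]);o2,d2=ray(S,*b[0])
A=np.c_[d1,-d2];t=np.linalg.lstsq(A,o2-o1,rcond=None)[0]
print('tri',o1+d1*t[0],o2+d2*t[1]); print('plane71',plane(T,*a[0],.071),plane(S,*b[0],.071)); print('depth',depth(T,*a[0]),depth(S,*b[0]))
for n,(u,v) in dict(ring=(308,255),pivot=(275,228),vial=(258,214)).items(): print(n,plane(T,u,v,.068),depth(T,u,v))
for nm,s,(u0,v0,u1,v1) in (('t',T,(215,185,335,290)),('s',S,(230,195,350,275))):
    c=cv2.resize(s['img'][v0:v1,u0:u1],None,fx=6,fy=6,interpolation=cv2.INTER_CUBIC);cv2.imwrite(f'pics/z{nm}.png',c[:600,:800,::-1] if nm=='s' else cv2.resize(c,(685,600))[:,:,::-1])
```

```text
(array([275.7654321, 269.7037037]), array([271, 265,  10,  11,  81], dtype=int32)) (array([330.       , 228.1372549]), array([325, 226,  12,   6,  51], dtype=int32))
tri [0.47203266 0.00391725 0.07087404] [0.46970164 0.00295572 0.07085109]
plane71 [0.47203247 0.0039147  0.071     ] [0.46959044 0.00322175 0.071     ]
depth [0.47202931 0.00387153 0.0731296 ] [0.4680552  0.00689453 0.07305586]
ring [ 0.5144606  -0.08390469  0.068     ] [ 0.51693462 -0.08738309 -0.00253938]
pivot [0.58701984 0.00917299 0.068     ] [0.58622464 0.0089634  0.07659466]
vial [0.62512078 0.05772809 0.068     ] [0.62441973 0.05736908 0.07371396]
```

View pics/zt.png

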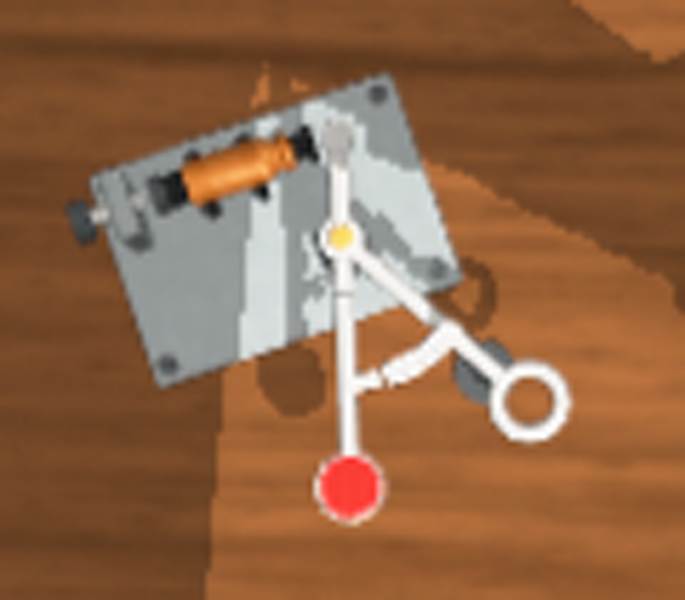

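View pics/zs.png

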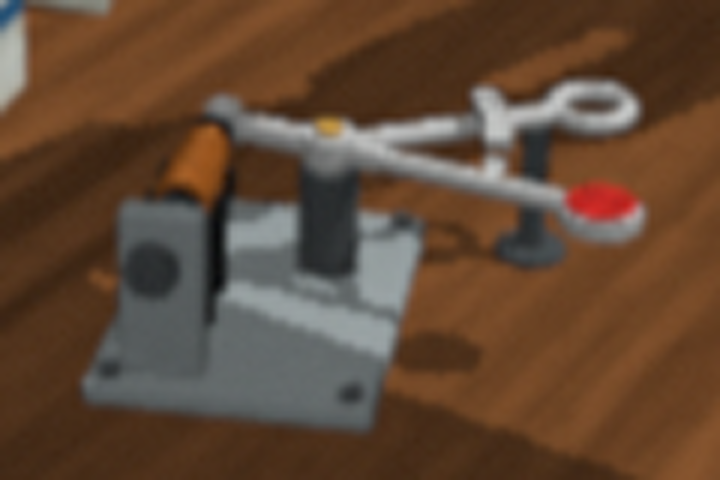

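Run:
```python
from h import *
from scipy.spatial.transform import Rotation as Ro
T=dict(np.load('pics/top0.npz'))
print(Ro.from_quat(manip.sense()['tool_rot']).as_matrix().round(3))
for n,(u,v,z) in dict(pivot=(274.9,226.3,.074),ring=(307.9,255.4,.07),wa=(418,241,.08),wb=(414,195,.09),wash=(150,222,.2),flask=(166,175,.15)).items(): print(n,plane(T,u,v,z).round(4))
```

```text
[[-0.     0.221 -0.975]
 [ 0.002 -0.975 -0.221]
 [-1.    -0.002 -0.   ]]
pivot [0.5912 0.0094 0.074 ]
ring [ 0.5133 -0.0835  0.07  ]
wa [ 0.5596 -0.384   0.08  ]
wb [ 0.6855 -0.3719  0.09  ]
wash [0.5823 0.3188 0.2   ]
flask [0.7131 0.2993 0.15  ]
```

```bash
python3 -m crank '[0,30,43,0,0.139, 0,60,86,0,0.278, 0,90,129,0,0.417, 0,120,172,0,0.556, 0,150,215,0,0.695, 0,180,258,0,0.834, 0,210,301,0,0.973, 0,240,344,0,1.112, 0,270,387,0,1.251, 0,300,430,0,1.39]' 20
```

```text
t: 1.4
tcp_pos: [0.4389, -0.178, 0.2563]
tool_rot: [0.488, 0.511, -0.488, 0.512]
force: [0.5, -0.3, 0.2]
finger_gap: 0.003
```

```bash
python3 -m crank '[0,10,60,0,0, 0,20,120,0,0, 0,32,180,0,0, 0,32,240,0,0, 0,32,240,0,0, 0,32,240,0,0]'
python3 - <<'E'
from h import *
from scipy.spatial.transform import Rotation as Ro
s=snap('wrist','w1'); print(s['origin'],manip.sense()['force'],manip.sense()['finger_gap'],manip.sense()['tcp_pos']);print(Ro.from_quat(manip.sense()['tool_rot']).as_matrix().round(3))
E
```

```text
t: 2.15
tcp_pos: [0.47, 0.0605, 0.2562]
tool_rot: [0.489, 0.511, -0.489, 0.511]
force: [-0.2, -0.1, -0.3]
finger_gap: -0.0
[0.46718348 0.13055298 0.37281063] [-0.52747218 -0.04312374  1.03639663] 0.002885310790983939 [0.47021775 0.05969758 0.25624798]
[[-0.     0.999  0.041]
 [-0.     0.041 -0.999]
 [-1.    -0.     0.   ]]
```

View pics/w1.png

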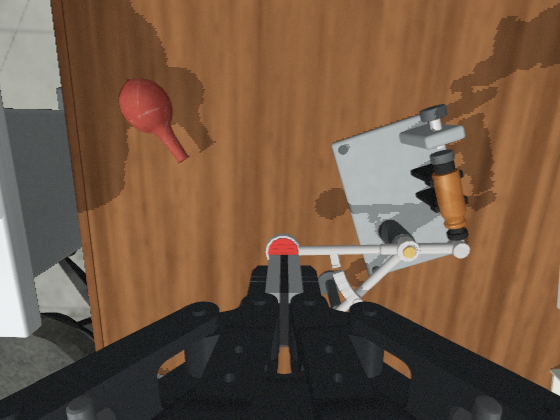

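The wrist view shows the pad at about (284,246), partly behind the closed fingers, with the pivot at (410,250). I'm descending beside the pad on its +y side.

```bash
python3 -m crank '[0,1,0,-35,0, 0,1,0,-75,0, 0,1,0,-115,0, 0,1,0,-150,0, 0,1,0,-174,0, 0,1,0,-174,0, 0,1,0,-174,0]'
python3 - <<'E'
from h import *
s=snap('wrist','w2'); m=manip.sense(); print(m['force'],m['tcp_pos'])
W=dict(np.load('pics/w1.npz'))
for u,v in ((284,249),(410,250)): print(plane(W,u,v,.071))
t=snap('top','t2');sc=snap('scene','s2')
c=cv2.resize(sc['img'][180:280,230:360],None,fx=6,fy=6,interpolation=cv2.INTER_CUBIC);cv2.imwrite('pics/s2z.png',c[:,:,::-1])
E
```

```text
t: 3.08
tcp_pos: [0.4718, 0.0593, 0.0829]
tool_rot: [0.49, 0.51, -0.49, 0.51]
force: [-0.3, -0.5, -0.3]
finger_gap: 0.0
[-0.25524583  0.30821283 -0.20982154] [0.47201658 0.05961202 0.08324898]
[0.47273846 0.00743335 0.071     ]
[0.59321991 0.0116969  0.071     ]
```

View pics/w2.png

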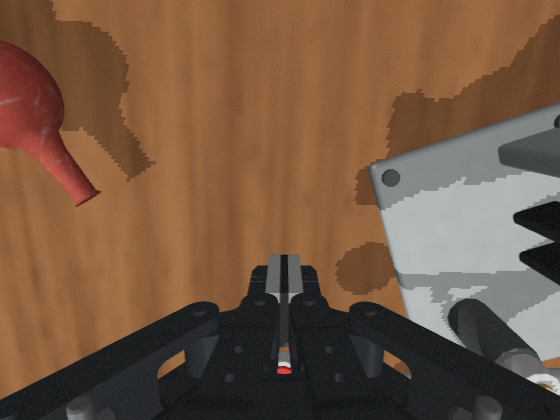

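View pics/s2z.png

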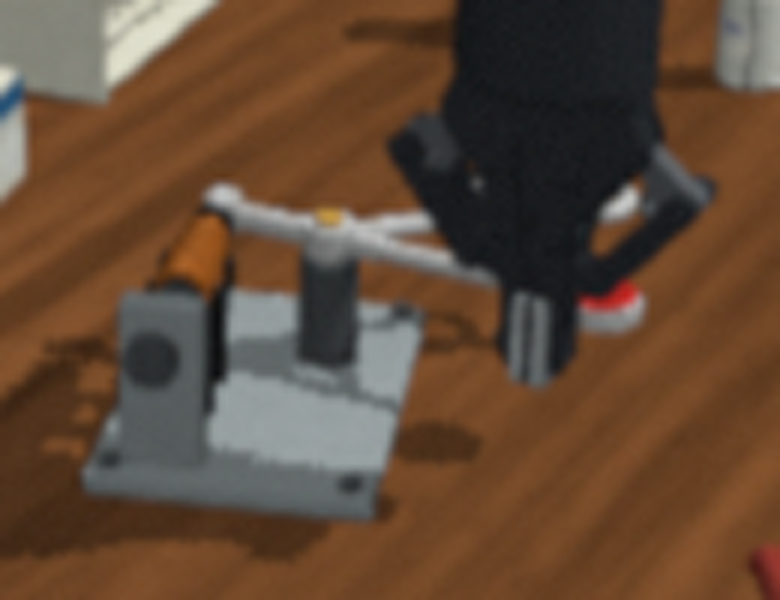

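The pad sits just beyond the fingertips, and the shut fingers reach below it, clear of the bar. Next I'm feeling for contact.

```bash
python3 -m crank '[0,0,-10,0,0, 0,0,-18,0,0, 0,0,-22,0,0, 0,0,-22,0,0]'; python3 -m crank '[0,0,-1,0,0, 0,0,-2,0,0, 0,0,-2,0,0]'; python3 -m crank '[0,0,-1,0,0, 0,0,-2,0,0, 0,0,-2,0,0]'; python3 -m crank '[0,0,-1,0,0, 0,0,-2,0,0, 0,0,-2,0,0]'
```

```text
t: 3.72
tcp_pos: [0.4712, 0.038, 0.0823]
tool_rot: [0.49, 0.51, -0.49, 0.51]
force: [-0.6, -0.4, -0.4]
finger_gap: -0.003
t: 4.1
tcp_pos: [0.4711, 0.0366, 0.0823]
tool_rot: [0.489, 0.51, -0.489, 0.51]
force: [0.8, 0.1, 0.3]
finger_gap: 0.001
t: 4.47
tcp_pos: [0.4712, 0.0344, 0.0823]
tool_rot: [0.489, 0.51, -0.489, 0.51]
force: [-0.1, -0.0, -0.8]
finger_gap: -0.002
t: 4.85
tcp_pos: [0.4711, 0.0324, 0.0823]
tool_rot: [0.489, 0.51, -0.489, 0.51]
force: [0.2, -0.5, -0.5]
finger_gap: -0.004
```

```bash
for i in 1 2 3; do python3 -m crank '[0,0,-1,0,0, 0,0,-2,0,0, 0,0,-2,0,0]' | egrep 'tcp|force'; done
```

```text
tcp_pos: [0.4711, 0.0308, 0.0823]
force: [-0.1, 4.4, 0.7]
tcp_pos: [0.4709, 0.0285, 0.0823]
force: [-0.0, 4.3, 0.2]
tcp_pos: [0.4708, 0.0265, 0.0823]
force: [0.2, 3.7, 0.4]
```

Contact is at y≈0.031, with a spring force of about 4 N. I'm closing along the arc.

```bash
for i in 1 2; do python3 -m crank '[0,0,-1,0,0.02, 0,-0.3,-2,0,0.035, 0,-0.5,-3,0,0.04, 0,-0.5,-3,0,0.04]' | egrep 'tcp|force'; done;  for i in 1 2 3; do python3 -m crank '[0,0,-1,0,0.01, 0,0,-2,0,0.02, 0,0,-2,0,0.02]' | egrep 'tcp|force'; done
```

```text
tcp_pos: [0.4704, 0.0234, 0.0823]
force: [-1.1, 4.3, 0.4]
tcp_pos: [0.4701, 0.0208, 0.0823]
force: [-1.0, 6.8, -0.2]
tcp_pos: [0.4699, 0.0194, 0.0822]
force: [-1.0, 9.0, -0.2]
tcp_pos: [0.4696, 0.0179, 0.082]
force: [-0.3, 11.2, -2.2]
tcp_pos: [0.4693, 0.0164, 0.0818]
force: [0.1, 13.8, -3.2]
```

```bash
for i in 1 2 3; do python3 -m crank '[0,0,-0.5,0,0.005, 0,0,-1,0,0.01, 0,0,-1,0,0.01]' | egrep 'tcp|force'; done
```

```text
tcp_pos: [0.4691, 0.0155, 0.0818]
force: [-0.3, 14.0, -3.5]
tcp_pos: [0.4689, 0.0137, 0.0821]
force: [-0.9, 9.2, 0.4]
tcp_pos: [0.4689, 0.0126, 0.0821]
force: [-1.4, 9.3, 0.9]
```

First tooth passed at about 0.137 rad; the plateau is 9.3 N (spring plus stopper). Continuing.

```bash
for i in 1 2 3 4 5 6; do python3 -m crank '[0,0,-0.5,0,0.005, 0,0,-1,0,0.01, 0,0,-1,0,0.01]' | egrep 'tcp|force'; done
```

```text
tcp_pos: [0.4689, 0.0116, 0.0821]
force: [-2.3, 8.9, 0.3]
tcp_pos: [0.4688, 0.0107, 0.0821]
force: [-1.6, 9.6, -0.1]
tcp_pos: [0.4688, 0.01, 0.082]
force: [-1.2, 9.8, -1.6]
tcp_pos: [0.4687, 0.0092, 0.0819]
force: [-1.1, 12.3, -1.7]
tcp_pos: [0.4686, 0.0084, 0.0818]
force: [-0.4, 12.1, -2.2]
tcp_pos: [0.4686, 0.0068, 0.082]
force: [-2.4, 8.4, 1.3]
```

```bash
for i in 1 2 3 4; do python3 -m crank '[0,0,-0.5,0,0.005, 0,0,-1,0,0.01, 0,0,-1,0,0.01]' | egrep 'tcp|force'; done
```

```text
tcp_pos: [0.4686, 0.0057, 0.0821]
force: [-2.6, 10.1, 0.0]
tcp_pos: [0.4686, 0.0047, 0.0821]
force: [-1.6, 9.7, 0.6]
tcp_pos: [0.4686, 0.0038, 0.0821]
force: [-2.3, 9.3, 1.1]
tcp_pos: [0.4686, 0.003, 0.082]
force: [-2.1, 10.9, -0.6]
```

```bash
for i in 1 2 3 4; do python3 -m crank '[0,0,-0.5,0,0.005, 0,0,-1,0,0.01, 0,0,-1,0,0.01]' | egrep 'tcp|force'; done
```

```text
tcp_pos: [0.4685, 0.0024, 0.082]
force: [-0.7, 12.8, 0.7]
tcp_pos: [0.4682, 0.0018, 0.0819]
force: [-0.7, 14.4, -0.9]
tcp_pos: [0.4675, 0.001, 0.0818]
force: [-2.4, 15.2, -0.4]
tcp_pos: [0.4673, 0.0004, 0.0817]
force: [-1.9, 16.5, -0.9]
```

```bash
for i in 1 2 ; do python3 -m crank '[0,0,-0.3,0,0.003, 0,0,-0.6,0,0.006, 0,0,-0.6,0,0.006]' | egrep 'tcp|force'; done
```

```text
tcp_pos: [0.4668, -0.0001, 0.0816]
force: [-2.0, 16.2, -1.0]
tcp_pos: [0.4668, -0.0005, 0.0816]
force: [-0.8, 17.1, -0.9]
```

```bash
for i in 1 2 ; do python3 -m crank '[0,0,-0.3,0,0.003, 0,0,-0.6,0,0.006, 0,0,-0.6,0,0.006]' | egrep 'tcp|force'; done
```

```text
tcp_pos: [0.4665, -0.0009, 0.0816]
force: [-2.0, 18.6, -0.2]
tcp_pos: [0.4663, -0.0018, 0.0817]
force: [-2.5, 16.1, 1.0]
```

A tooth passed, and 16 N remains against a plateau of 9.3 N, so the stopper should be home and the buffer loading. I'm confirming the slope with small steps.

```bash
for i in 1 2 ; do python3 -m crank '[0,0,-0.3,0,0.003, 0,0,-0.6,0,0.006, 0,0,-0.6,0,0.006]' | egrep 'tcp|force'; done
```

```text
tcp_pos: [0.4663, -0.0021, 0.0817]
force: [-2.3, 17.4, 1.0]
tcp_pos: [0.4663, -0.0026, 0.0817]
force: [-2.3, 17.9, 0.8]
```

```bash
python3 -m crank '[0,0,-0.3,0,0.003, 0,0,-0.6,0,0.006, 0,0,-0.6,0,0.006]' | egrep 'tcp|force';python3 - <<'E'
from h import *
t=snap('top','t3');sc=snap('scene','s3')
a=cv2.resize(sc['img'][190:270,230:340],None,fx=5,fy=5,interpolation=cv2.INTER_CUBIC)
b=cv2.resize(t['img'][190:270,215:325],None,fx=5,fy=5,interpolation=cv2.INTER_CUBIC)
cv2.imwrite('pics/c3a.png',a[:,:,::-1]);cv2.imwrite('pics/c3b.png',b[:,:,::-1])
E
```

```text
tcp_pos: [0.4658, -0.003, 0.0816]
force: [-2.3, 19.1, 1.0]
```

View pics/c3a.png

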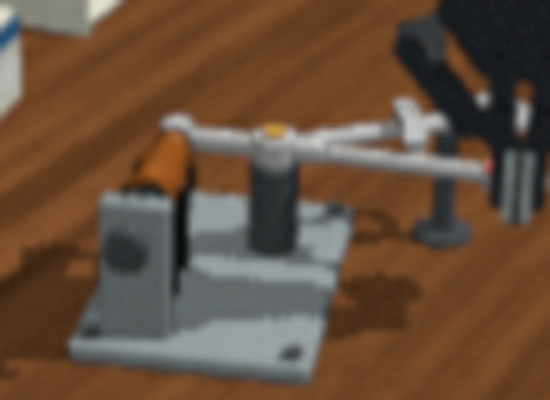

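View pics/c3b.png

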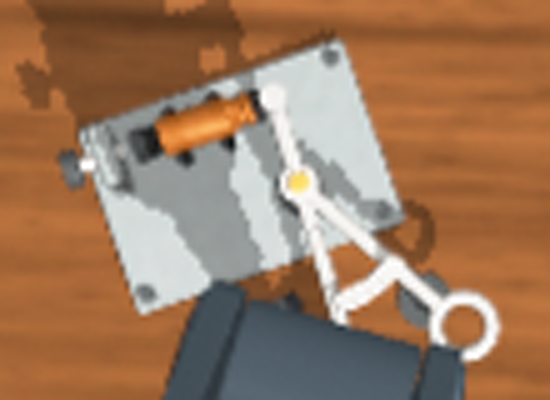

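The jaw nose is on the stopper, and the force climbs about 2.5 N/mm to 19 N with no tooth signature, so the stopper is home. I'm backing off slowly so the ratchet catches.

```bash
for i in 1 2 3 4; do python3 -m crank '[0,0,1,0,0, 0,0,2,0,0, 0,0,2,0,0]' | egrep 'tcp|force'; done; python3 -m crank '[0,0,4,0,0, 0,2,12,0,0, 0,4,18,0,0, 0,4,18,0,0, 0,4,18,0,0]'
```

```text
tcp_pos: [0.4656, -0.0017, 0.0816]
force: [-4.6, 15.1, 0.6]
tcp_pos: [0.4654, -0.0, 0.0815]
force: [-4.6, 12.9, -0.1]
tcp_pos: [0.4653, 0.0014, 0.0815]
force: [-5.9, 9.0, 0.7]
tcp_pos: [0.4659, 0.0029, 0.0816]
force: [-5.8, 8.0, 0.7]
t: 19.32
tcp_pos: [0.4746, 0.019, 0.0824]
tool_rot: [0.392, 0.588, -0.392, 0.589]
force: [-0.1, 0.1, 0.5]
finger_gap: -0.001
```

```bash
python3 -m crank '[0,-2,5,30,0, 0,-4,10,70,0, 0,-5,15,110,0, 0,-5,15,150,0, 0,-5,15,150,0, 0,-5,15,150,0]'
python3 - <<'E'
from h import *
t=snap('top','t4');sc=snap('scene','s4');w=snap('wrist','w4')
a=cv2.resize(sc['img'][190:270,230:350],None,fx=5,fy=5,interpolation=cv2.INTER_CUBIC)
b=cv2.resize(t['img'][190:290,215:325],None,fx=5,fy=5,interpolation=cv2.INTER_CUBIC)
cv2.imwrite('pics/c4a.png',a[:,:,::-1]);cv2.imwrite('pics/c4b.png',b[:,:,::-1])
E
```

```text
t: 20.08
tcp_pos: [0.4686, 0.0341, 0.2319]
tool_rot: [0.392, 0.588, -0.393, 0.588]
force: [0.4, 0.3, -0.3]
finger_gap: -0.003
```

View pics/c4a.png

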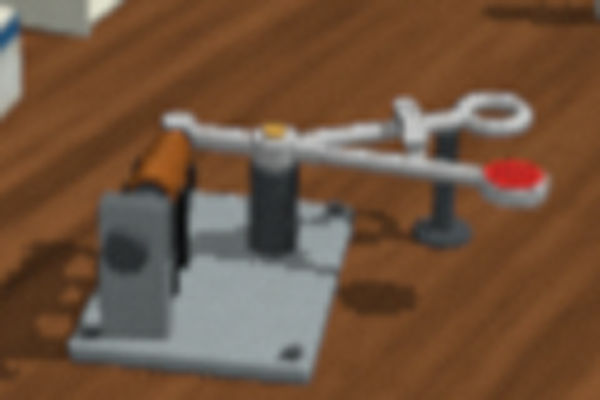

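View pics/c4b.png

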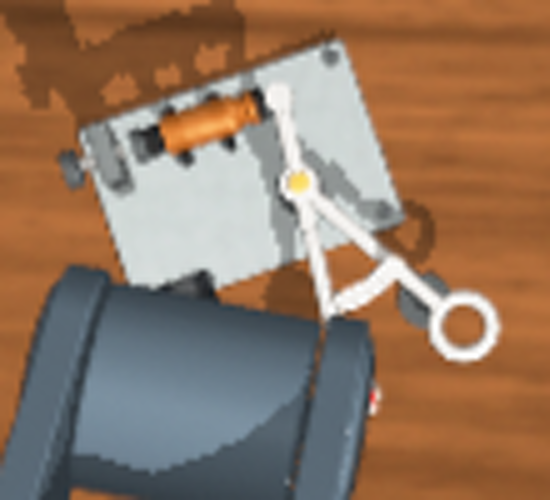

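View pics/w4.png

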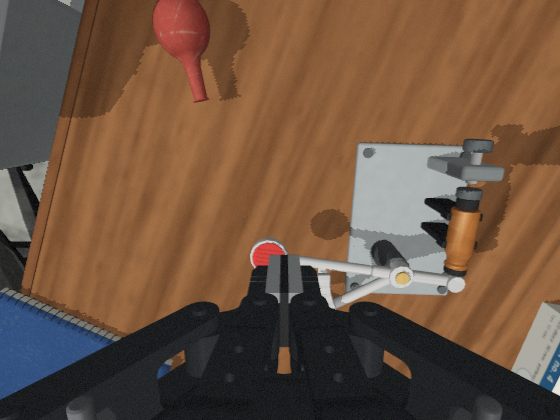

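The clamp stays shut untouched: the pad is at about (268,255) in the wrist view, with the jaw on the stopper. I'm locating the pad and checking the stopper.

Run:
```python
from h import *
W=dict(np.load('pics/w4.npz'));W1=dict(np.load('pics/w1.npz'));S=dict(np.load('pics/s4.npz'))
hsv=cv2.cvtColor(S['img'],cv2.COLOR_RGB2HSV)
m=(((hsv[...,0]<6)|(hsv[...,0]>172))&(hsv[...,1]>140)&(hsv[...,2]>110)).astype(np.uint8)
k=np.zeros_like(m);k[215:240,315:350]=m[215:240,315:350]
n,l,st,c=cv2.connectedComponentsWithStats(k);i=1+np.argmax(st[1:,4]);b=c[i];print(b,plane(S,*b,.071),'bias add ~(+.002,+.0007)')
print('wrist',plane(W,268,257,.071),'pivot',plane(W,400,277,.074))
a=cv2.resize(W['img'][170:310,400:500],None,fx=4,fy=4,interpolation=cv2.INTER_CUBIC)
b=cv2.resize(W1['img'][130:270,400:500],None,fx=4,fy=4,interpolation=cv2.INTER_CUBIC)
cv2.imwrite('pics/c5.png',np.hstack([b,a])[:,:,::-1])
```

```text
[332.33333333 224.27777778] [ 0.47321183 -0.01828988  0.071     ] bias add ~(+.002,+.0007)
wrist [ 0.47431041 -0.01739835  0.071     ] pivot [0.58917624 0.01119037 0.074     ]
```

View pics/c5.png

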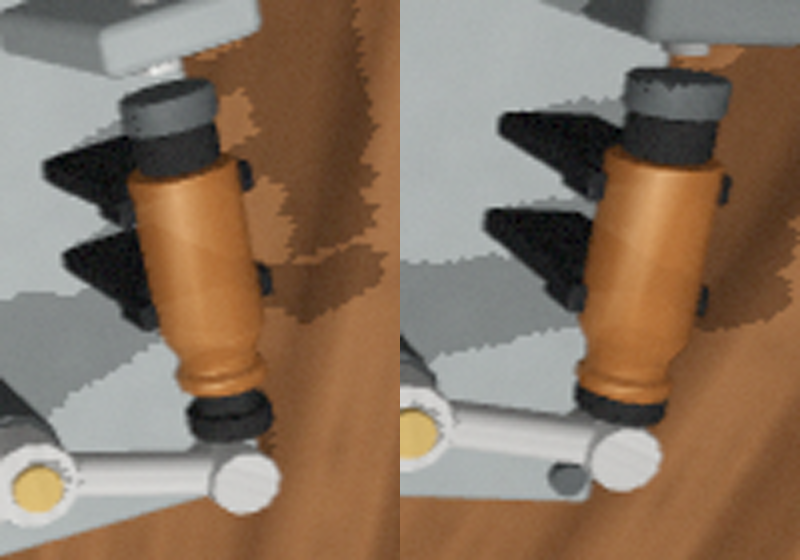

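The flange visibly dropped from standing out about 4.5–5 mm to flush; the pad is at about (0.4745,-0.0180), which puts the clamp on the 0.19 tooth. I'm taking a closer look to be certain.

```bash
python3 -m crank '[0,50,-18,0,0, 0,100,-36,0,0, 0,150,-55,0,0, 0,187,-69,-30,0, 0,187,-69,-75,0, 0,187,-69,-85,0, 0,187,-69,-85,0, 0,187,-69,-85,0]'
python3 - <<'E'
from h import *
w=snap('wrist','w6')
cv2.imwrite('pics/w6z.png',cv2.resize(w['img'][60:360,150:450],None,fx=2,fy=2,interpolation=cv2.INTER_CUBIC)[:,:,::-1]);print(w['origin'])
t=snap('top','t6');b=cv2.resize(t['img'][190:290,215:325],None,fx=5,fy=5,interpolation=cv2.INTER_CUBIC);cv2.imwrite('pics/t6z.png',b[:,:,::-1])
E
```

```text
t: 21.22
tcp_pos: [0.6569, -0.0347, 0.149]
tool_rot: [0.393, 0.587, -0.392, 0.589]
force: [0.4, 0.1, 1.0]
finger_gap: -0.002
[0.62985383 0.0301174  0.26552593]
```

View pics/w6z.png

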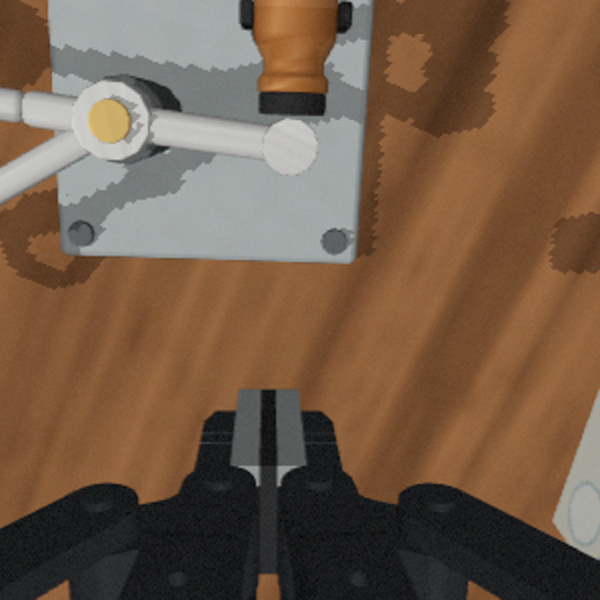

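View pics/t6z.png

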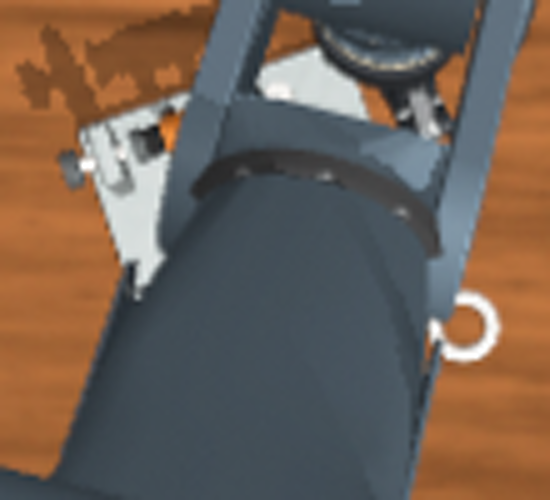

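Run:
```python
from h import *
w=dict(np.load('pics/w6.npz'))
c=cv2.resize(w['img'][85:145,265:325],None,fx=10,fy=10,interpolation=cv2.INTER_NEAREST);cv2.imwrite('pics/w6c.png',c[:,:,::-1])
```

```text
(no output)
```

View pics/w6c.png

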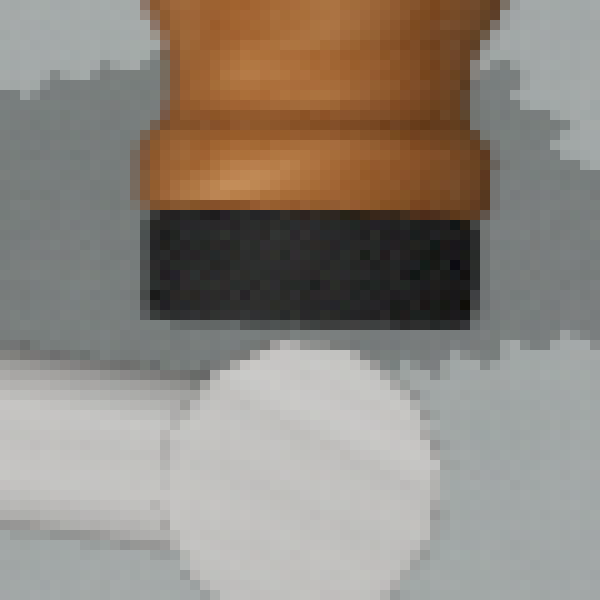

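Close up, the flange sits directly on the vial rim on both sides with no stem visible: home. Now I'm going over the pad to release it.

```bash
python3 -m crank '[0,-20,2,30,0, 0,-70,6,40,0, 0,-120,11,40,0, 0,-170,16,30,0, 0,-182,17,0,0, 0,-182,17,-30,0, 0,-182,17,-42,0, 0,-182,17,-48,0, 0,-182,17,-48,0]'; for i in 1 2 3 ; do python3 -m crank '[0,0,0,-1,0, 0,0,0,-2,0, 0,0,0,-2,0]' | egrep 'tcp|force'; done
```

```text
t: 22.45
tcp_pos: [0.4748, -0.0178, 0.0997]
tool_rot: [0.393, 0.588, -0.392, 0.589]
force: [0.0, 0.3, 1.0]
finger_gap: 0.005
tcp_pos: [0.4742, -0.0177, 0.0975]
force: [-0.4, -0.1, -0.2]
tcp_pos: [0.4741, -0.0177, 0.0952]
force: [-0.1, -0.8, -0.2]
tcp_pos: [0.4741, -0.0177, 0.0932]
force: [-0.9, 1.7, 0.4]
```

```bash
for i in 1 2 ; do python3 -m crank '[0,0,0,-1,0, 0,0,0,-2,0, 0,0,0,-2,0]' | egrep 'tcp|force'; done
```

```text
tcp_pos: [0.4741, -0.0177, 0.0912]
force: [-1.4, -0.3, 1.6]
tcp_pos: [0.4741, -0.0177, 0.0893]
force: [-0.5, 0.6, 2.6]
```

```bash
python3 -m crank '[0,0,0,-1,0, 0,0,0,-2,0, 0,0,0,-2,0]'; python3 -m crank '[0,0,3,0,0, 0,-0.5,6,0,0, 0,-1,10,0,0, 0,-1.5,14,0,0, 0,-2,18,0,0, 0,-2,22,0,0, 0,-2,22,0,0, 0,-2,22,0,0]'
```

```text
t: 24.7
tcp_pos: [0.4741, -0.0177, 0.0873]
tool_rot: [0.392, 0.588, -0.392, 0.588]
force: [-0.8, 1.1, 1.9]
finger_gap: 0.001
t: 25.7
tcp_pos: [0.4719, 0.0047, 0.0873]
tool_rot: [0.393, 0.588, -0.392, 0.588]
force: [0.4, 1.0, 3.9]
finger_gap: -0.002
```

```bash
python3 -m crank '[0,0,0,5,0, 0,0,0,15,0, 0,0,0,50,0, 0,0,20,100,0, 0,0,60,140,0, 0,0,100,140,0, 0,0,100,140,0]'
python3 - <<'E'
from h import *
t=snap('top','t7');sc=snap('scene','s7');w=snap('wrist','w7')
b=cv2.resize(sc['img'][190:280,230:350],None,fx=5,fy=5,interpolation=cv2.INTER_CUBIC);cv2.imwrite('pics/s7z.png',b[:,:,::-1])
E
```

```text
t: 26.58
tcp_pos: [0.4714, 0.1062, 0.2283]
tool_rot: [0.392, 0.589, -0.391, 0.589]
force: [-0.8, -0.1, -0.3]
finger_gap: 0.002
```

View pics/s7z.png

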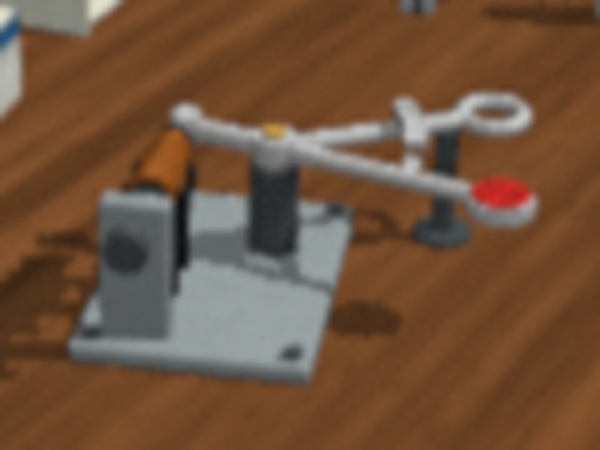

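View pics/w7.png

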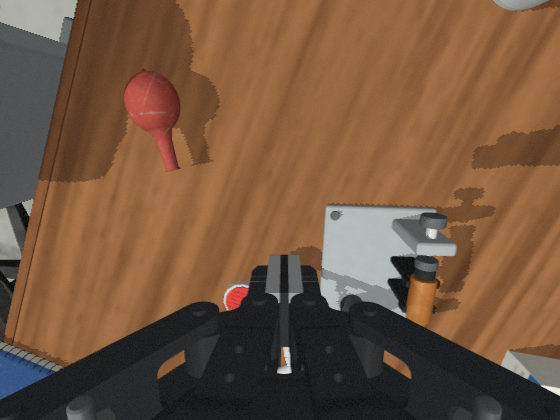

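View pics/t7.png

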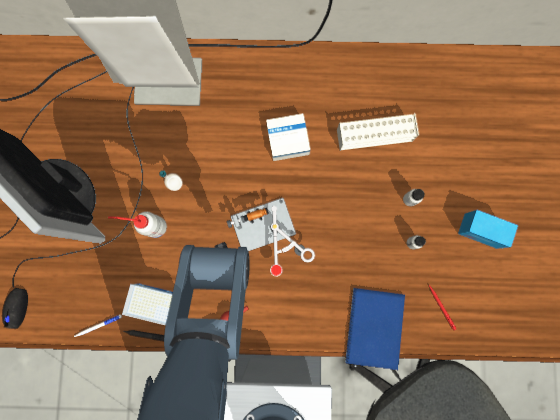

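Run:
```python
from h import *
for f,box in (('top0',(255,255,300,285)),('t7',(255,255,300,285)),('scene0',(310,215,350,245)),('s7',(310,215,350,245))):
    s=dict(np.load(f'pics/{f}.npz'));hsv=cv2.cvtColor(s['img'],cv2.COLOR_RGB2HSV)
    m=(((hsv[...,0]<6)|(hsv[...,0]>172))&(hsv[...,1]>140)&(hsv[...,2]>110)).astype(np.uint8)
    u0,v0,u1,v1=box;k=np.zeros_like(m);k[v0:v1,u0:u1]=m[v0:v1,u0:u1]
    n,l,st,c=cv2.connectedComponentsWithStats(k);i=1+np.argmax(st[1:,4]);print(f,c[i],plane(s,*c[i],.071))
```

```text
top0 [275.7654321 269.7037037] [0.47203247 0.0039147  0.071     ]
t7 [275.7654321 269.7037037] [0.47203247 0.0039147  0.071     ]
scene0 [330.        228.1372549] [0.46959044 0.00322175 0.071     ]
s7 [330.        228.1372549] [0.46959044 0.00322175 0.071     ]
```

The pad is back at its exact starting pixels in both views, so the clamp is fully open and the lever is up. Handing in.

```bash
python3 -c "
from station import workorder
print(workorder.sign_off())"
```

```text
the job is handed in; nothing more can be done
None
```

The job is done and handed in at about 27 s; no verdict was reported. I pushed the pad closed with shut fingers and backed off so the ratchet held the clamp shut. After the checks I pressed the pad down about 7 mm, carried it outward about 22 mm and lifted off.

- **Force:** the highest reading between steps was about 19 N, under the 25 N limit. Force was only read at the end of each short move, so I did not see brief peaks in between.
- **Stopper:** the close-up showed the flange flush on the vial rim with no stem visible.
- **Hold:** the clamp held shut untouched for more than a second. It held at about 0.19 rad, one tooth further back than I had pushed it. My last push seemed to pass the 0.25 tooth, but the clamp did not stay there.
- **Open:** the pad is back at exactly its starting pixels in the top and scene views, so the clamp is open and the handle is up.
- **Bystanders:** the bottles and the flask look unmoved in the top view, though I did not measure them.
- **Disagreements:**
  - The force rise once the stopper was home measured about 2.5 N/mm, not the stated 3 to 4.
  - The force while backing off (8 to 10 N) was higher than the spring alone would give. I did not find the cause; rim friction or the fingers having turned too far (0.35 rad against about 0.26) are possible.

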